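# Close a parts tumbler and hold its eccentric drum heavy side down

### The arm

A 6-joint arm with a two-finger parallel gripper is mounted at the origin on the work surface. World frame = base frame: x ahead of the robot, y to its left, z up, the work surface at z = 0. Lengths are in mm, angles in degrees, forces in N, time in s.
With the tool pointing down it reaches from about 300 to 850 mm from the base axis. Payload 4.2 kg.
Tool frame: the origin (TCP) lies at the very end of the fingers, on their centre line; the grasp point (between the pads) lies 19 mm behind it (env.grasp_offset is the distance from the TCP to the grasp point, in mm); z points along the fingers, y is the line along which they close (so a half turn about z gives the same grasp; the last joint's range is limited). The gripper opens to 91 mm and grips with 3 to 60 N. Pads are 32 mm wide; open, the fingers measure 118 mm over their backs; the gripper's body (76 mm by 178 mm) begins 60 mm behind the grasp point.
Start: joints at [69.271, 18.312, 89.639, -0, 72.044, -1.146], TCP at [192.733, 541.754, 213.976] pointing down, gripper open.
Joint ranges: [-177.97, 177.97], [-48.28, 115.42], [12.27, 149.76], [-77.06, 257.06], [2.81, 150.46], [-146.56, 146.56]. Speed limits (degrees/s): [147.25, 147.25, 180, 180, 180, 180].

### API

Orientations are given as [roll, pitch, yaw] about the fixed x, y, z axes, in that order (R = Rz(yaw) Ry(pitch) Rx(roll)).
In Python, from workcell import env gives the robot as it stands. The module is installed in compiled form; this text tells all that it offers.
- The arm moves only by the tool send_rows, never from a script. Its argument "motion" is a list of rows, each an object of numbers: "tx", "ty", "tz": the shift along the tool's x, y, z in units of 500 mm (1.0 is 500 mm); "rx", "ry", "rz": the turn, a rotation vector about the tool's x, y, z in units of 30 degrees (1.0 is 30 degrees); "gripper": the closure, from -1 (fully open) to 1 (shut). In form: [{"tx": .., "ty": .., "tz": .., "rx": .., "ry": .., "rz": .., "gripper": ..}, ...]. A call has 1 to 12 rows; each row shifts and turns the commanded pose from where the row before left it, along the tool's axes as they then stand; what a row does not reach is not made up. A row lasts 1/8 s, in which the tool goes at most 62.5 mm and 10.7 degrees, less where a joint would pass 70% of its speed; a pose out of reach is approached as far as the arm can. A call with a number of a shift or a turn outside -1 to 1 is refused whole. A call with a gripper value outside its range is refused whole. The fingers move at their own pace and stop on an object; "grip_force" is the grip in N (left out, the last holds). Time passes only in rows, so rows that do not move let the fingers close. It gives the time, the measured TCP pose, the force, the opening and the grip force at its end, in the units of the state.
- env.state(): the state, without advancing time (a new reading comes with each control period).
- env.grab_frame(name): name is "side" or "top" or "wrist"; returns a dict with "frame" (384x512x3 uint8, red, green, blue), "vertical_fov" (degrees; the focal length in pixels is half the picture's height over the tangent of half this angle, whatever the lens; pixels are square), "cx", "cy" (the principal point, pixels), "rvec" (rotation vector, rad) and "tvec" (3), from world to camera coordinates, as OpenCV has them; the wrist camera has in their place "T_tool_cam" (4x4, takes a point from camera to tool coordinates, whose origin is the TCP and whose axes are the flange's). Camera axes: x right, y down, z forward; pixel columns grow to the right and rows downward; lengths in mm; the calibration is good to about 2 mm. A picture is of the moment at which its call begins: read the wrist's pose just before it. There is no depth.
- env.job_done(): hands the job in; it is judged then, once.
The state is a dict: "time_s": time; "qpos": joint angles; "qvel": joint speeds; "effort": joint torques, N m; "ee_pos": TCP position; "ee_rot": TCP orientation; "force": force on the tool from outside, world axes, zero at the start; "torque": the same for the moment, N m; "gripper_width": finger opening in mm; "gripper_force": force on a finger pad.
Only numpy, scipy, OpenCV 4.12 (cv2) and the standard library are available. Lean on these libraries where they do the work, as an engineer would, in place of code of your own. Each camera call takes 0.05 s, during which the arm holds its last target. There are 200 camera calls.

### The job

Get the vibratory tumbler ready for transport: first set the red lid on the bowl so that it sits fully down and level on the rim, and let go of it. Then take the crank handle and turn the drum at least half a turn to feel where its hidden eccentric weight is, bring the heavy side straight down (within about 15 degrees), and finish still gripping the handle there, because a colleague is about to fit the locking pin. Leave the paint tin, tape roll and screwdriver alone.

Things in the scene. Friction and masses are not known exactly. Their poses are not given: they have to be found in the camera images.
- lid_knob (a point): Centre of the black upright knob (diameter 32 mm, 42 mm tall) in the middle of the red round lid (diameter 214 mm, 0.3 kg). The lid lies level on the bench, right way up; its z axis points up. The knob's foot (top face of the lid) is 24 mm below this point, its top 18 mm above it.
- lid_seat (a point): Centre of the lid on the level of the underside of its flange, 30 mm below lid_knob: this is the face that rests on the bowl's rim. Below it, a locating lip of 188 mm diameter and 8 mm depth goes inside the bowl. z axis up.
- rim (a point): Centre of the mouth of the white bowl on top of the blue tumbler, on the level of its rim (265 mm above the bench). The bowl is 206 mm outside, 196 mm inside, so the lip has 4 mm play all round. Seated, lid_seat coincides with this point. Same axes as axle.
- axle (a point): Point on the horizontal axle of the steel drum at the tumbler's front, 115 mm above the bench: centre of the circle that the point grip runs on. Fixed: x axis along the axle into the tumbler, away from the robot; y to the left as seen from the front; z up. Behind it (+x): drum face at 50 mm, blue housing (220 x 240 mm, 170 mm tall) at 88 mm, edge of bowl or lid at about 91 mm.
- drum (a point): Centre of the closed steel drum (150 mm diameter, 30 mm thick); turns with it. Inside, unseen, a weight is clamped at an unknown angle to the handle, new every time. Level with the axle it gives a gravity torque of 0.2 to 0.28 N m (4 to 5.5 N at the handle), helping while it sinks, hindering while it rises: in slow turning the effort is drag plus a sine. Otherwise balanced.
- grip (a point): Where to grip the black crank handle: middle of a round sleeve, 18 mm diameter, 85 mm long, parallel to the axle and 50 mm from it; it reaches 44 mm behind and 41 mm in front of this point. The sleeve spins freely on its pin, so a gripper pointing down can carry it right round without turning. Only the position matters; the orientation follows the sleeve.
- crank (a joint): Angle of drum and crank, rad. 0: handle straight above the axle; grows clockwise as seen from the front of the tumbler: pi/2 has the handle at the right (-y of axle), pi or -pi straight below. Turns freely both ways past these values, many turns. The bearing drags with about 0.32 N m (6.4 N at the handle) against any motion, so the drum stays wherever it is left.
- tin_mid (a point): Centre of a blue and steel paint tin, 84 mm diameter, 100 mm tall, standing on the bench. Leave alone.
- tape_mid (a point): Centre of a yellow tape roll, 90 mm diameter, 45 mm tall, lying flat on the bench. Leave alone.
- driver_mid (a point): Centre of an orange screwdriver, 200 mm long, lying along its x axis on the bench. Leave alone.
There are look-alikes about, which are no part of the job. Of the things that look like the part that bears lid_knob, take the one that is farthest from the robot's base at the start.

How it is judged (in metres and radians):
On the way, in this order (a step that is already met when the one before it is completed fails the run):
1. the lid sits down and level on the bowl's rim, let go (distance between lid_seat and rim below 0.0065 m and angle between lid_seat's own z axis and vertical below 0.035 rad and contact force between the fingers and lid below 0.1 N and linear speed of lid below 0.02 m/s), for 0.2 s.
2. the drum has been turned by its crank about half a turn away from its start (distance of grip from where it was at the start of the episode above 0.092 m).
At the end, for the whole second after the job is handed in: The lid is seated on the rim (within 6.5 mm, tilt under 2 degrees) and not touched; the hidden weight hangs straight below the axle within 20 degrees; the drum is still and the fingers still grip the crank handle (more than 1.5 N) (distance between lid_seat and rim below 0.0065 m and angle between lid_seat's own z axis and vertical below 0.035 rad and contact force between the fingers and lid below 0.1 N and y of weight_c0 in the frame of axle between -0.0154 and 0.0154 m and z of weight_c0 in the frame of axle below -0.03 m and contact force between the fingers and handle above 1.5 N and velocity of joint crank between -0.1 and 0.1 rad/s); the arm keeps its last pose, push and grip.
It fails at once if a bystander (tin, tape roll or screwdriver) was moved or tipped (distance of any of tin_mid, tape_mid, driver_mid from where it was at the start of the episode above 0.02 m).
It also fails if it takes over 72 s, if anything falls off the work surface, if the arm or the gripper's body presses on something with over 40 N, if the wrist force passes 120 N, or if a joint passes its speed limit or range.

## Working session

There is one attempt and no reset: what is moved stays moved. The work goes in short steps, Python scripts to look and compute and a tool call to move; the robot and the scene stay as the last step left them, time stands still between calls to the robot, and variables do not carry over. Pictures are saved under pics/ and viewed, at most 10 in all, crops included, and the job is handed in when it is done.

Besides the shell and the picture viewer there is one more tool, called after "Call:" as a command line: name --argument value ..., lists and objects as JSON in quotes. send_rows: Moves the arm, as the interface text tells. Shifts and turns lie within -1 to 1; 1 stands for 500 mm of shift or 30 degrees of turn. Its arguments: {"type":"object","properties":{"motion":{"type":"array"},"grip_force":{"type":"number"}},"required":["motion"]}

```bash
mkdir -p pics; cat > h.py <<'E'
import numpy as np, cv2
from workcell import env
from scipy.spatial.transform import Rotation as R
def cam(name):
    s=env.state(); g=env.grab_frame(name); im=g["frame"]
    f=im.shape[0]/2/np.tan(np.radians(g["vertical_fov"])/2)
    if "rvec" in g:
        Rm=cv2.Rodrigues(np.array(g["rvec"],float))[0]; t=np.array(g["tvec"],float).ravel()
        Rw=Rm.T; o=-Rm.T@t
    else:
        T=np.array(g["T_tool_cam"]); Rt=R.from_euler('xyz',s["ee_rot"],degrees=True).as_matrix()
        Rw=Rt@T[:3,:3]; o=Rt@T[:3,3]+np.array(s["ee_pos"])
    return dict(im=im,f=f,c=(g["cx"],g["cy"]),Rw=Rw,o=o)
def ray(c,u,v):
    d=c["Rw"]@np.array([(u-c["c"][0])/c["f"],(v-c["c"][1])/c["f"],1]); return d/np.linalg.norm(d)
def plane(c,u,v,z):
    d=ray(c,u,v); return c["o"]+d*(z-c["o"][2])/d[2]
def proj(c,P):
    p=c["Rw"].T@(np.array(P,float)-c["o"]); return p[:2]/p[2]*c["f"]+np.array(c["c"])
def save(c,n): cv2.imwrite("pics/"+n+".png",c["im"][:,:,::-1])
E
python3 - <<'E'
from h import *
s=env.state(); print({k:np.round(v,2) for k,v in s.items()}, env.grasp_offset)
for n in("side","top"):
    c=cam(n); save(c,n+"0"); print(n,c["o"].round(),c["Rw"].round(2).tolist(),c["f"],c["c"])
a=cv2.imread("pics/side0.png");b=cv2.imread("pics/top0.png")
E
```

```text
{'time_s': np.float64(0.0), 'qpos': array([69.27, 18.35, 89.71, -0.  , 72.04, -1.15]), 'qvel': array([ 0.06,  0.04,  0.02,  0.08, -0.13, -0.05]), 'effort': array([  0.  , -41.25, -23.2 ,   0.07,   0.05,  -0.  ]), 'ee_pos': array([192.54, 541.28, 213.14]), 'ee_rot': array([-179.9 ,   -0.  ,  160.42]), 'force': array([ 0.46, -0.55, -0.36]), 'torque': array([-0.03, -0.04, -0.05]), 'gripper_force': np.float64(0.0), 'gripper_width': np.float64(91.36)} 18.8
side [ -34. 1107. 1211.] [[-0.89, -0.3, 0.35], [-0.46, 0.57, -0.68], [0.01, -0.77, -0.64]] 467.12258188220585 (260.12451194306186, 189.23952624078282)
top [ 406.   23. 1371.] [[0.03, -1.0, 0.08], [-1.0, -0.03, -0.0], [0.0, -0.08, -1.0]] 379.3246217775735 (251.34594126537058, 191.6394690860889)
```

View pics/side0.png

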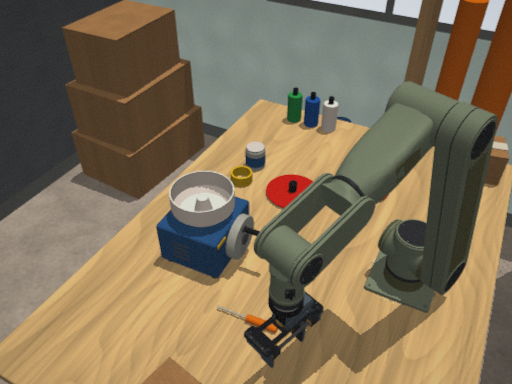

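View pics/top0.png

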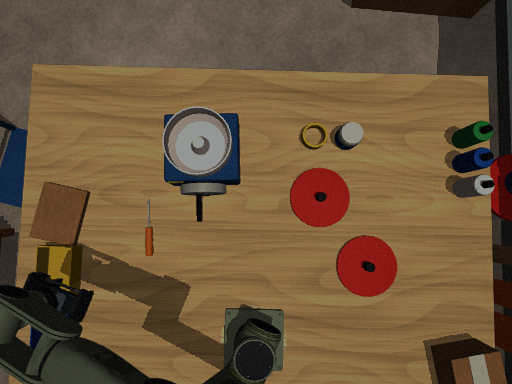

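The side view shows the tumbler with the bowl at (203,197) and the drum at (240,237). In the top view the two red lids are at (320,197) and (368,266). The first is farther from the base (254,340), so it is the target. Bowl is at (198,141), handle at (200,207).

```bash
cat > m.py <<'E'
from h import *
t=cam("top"); s=cam("side")
def cont(c,lo,hi,roi):
    h=cv2.cvtColor(c["im"],cv2.COLOR_RGB2HSV); m=cv2.inRange(h,np.array(lo),np.array(hi))
    k=np.zeros_like(m); x0,y0,x1,y1=roi; k[y0:y1,x0:x1]=m[y0:y1,x0:x1]
    cs=cv2.findContours(k,cv2.RETR_EXTERNAL,cv2.CHAIN_APPROX_NONE)[0]
    return max(cs,key=cv2.contourArea) if cs else None
def circ(c,ct,z):
    P=np.array([plane(c,u,v,z)[:2] for u,v in ct[:,0]]); 
    A=np.c_[2*P,np.ones(len(P))]; q=np.linalg.lstsq(A,(P**2).sum(1),rcond=None)[0]
    return q[:2].round(1),round(float(np.sqrt(q[2]+q[:2]@q[:2])),1)
for nm,c,roi in(("top",t,(280,160,355,232)),("top2",t,(330,232,402,300)),("side",s,(255,160,320,215))):
    ct=cont(c,(0,150,60),(8,255,255),roi); print("lid",nm,circ(c,cv2.convexHull(ct) if nm=="side" else ct,14))
for nm,c,roi in(("top",t,(300,180,340,215)),("side",s,(284,176,302,196))):
    ct=cont(c,(0,0,0),(180,255,50),roi); 
    if ct is not None:
        x,y,w,h=cv2.boundingRect(ct); u=x+w/2-.5; v=y+h/2-.5; print("knob",nm,(x,y,w,h),[plane(c,u,v,z).round(1)[:2].tolist() for z in(38,56)])
ct=cont(t,(0,0,0),(180,255,50),(190,193,212,230)); x,y,w,h=cv2.boundingRect(ct);print("handle",x,y,w,h)
for z in(65,115,165): print(z,plane(t,x+w/2-.5,y-.5,z).round(),plane(t,x+w/2-.5,y+h-.5,z).round())
# bowl rim: light low-saturation
for nm,c,roi in(("top",t,(155,100,240,180)),("side",s,(160,165,245,235))):
    ct=cont(c,(0,0,120),(180,60,255),roi); print("bowl",nm,cv2.boundingRect(ct),circ(c,cv2.convexHull(ct),265))
ct=cont(t,(100,120,40),(125,255,255),(155,100,250,200)); r=cv2.minAreaRect(ct); print(r,[plane(t,*p,170).round()[:2].tolist() for p in cv2.boxPoints(r)])
a=cv2.resize(t["im"][95:235,150:250],None,fx=4,fy=4,interpolation=cv2.INTER_CUBIC)
b=cv2.resize(s["im"][160:300,150:270],None,fx=3.3,fy=4,interpolation=cv2.INTER_CUBIC)
cv2.imwrite("pics/crop1.png",np.hstack([a,b[:560]])[:,:,::-1])
E
python3 m.py
```

```text
lid top (array([ 504.9, -225.7]), 105.1)
lid top2 (array([ 265.2, -395.2]), 105.1)
lid side (array([ 513.2, -224.6]), 98.9)
knob top (316, 192, 10, 9) [[506.1, -224.9], [504.8, -221.5]]
knob side (289, 181, 7, 12) [[503.1, -219.6], [494.8, -199.3]]
handle 190 193 22 29
65 [505. 195.  65.] [406. 191.  65.]
115 [502. 188. 115.] [406. 185. 115.]
165 [498. 182. 165.] [406. 178. 165.]
bowl top (162, 106, 70, 69) (array([646.3, 185.9]), 101.8)
bowl side (169, 171, 66, 55) (array([627. , 210.1]), 118.8)
((200.555908203125, 147.29132080078125), (65.61463165283203, 74.39250183105469), 88.60282135009766) [[744.0, 312.0], [756.0, 73.0], [543.0, 61.0], [531.0, 298.0]]
```

View pics/crop1.png

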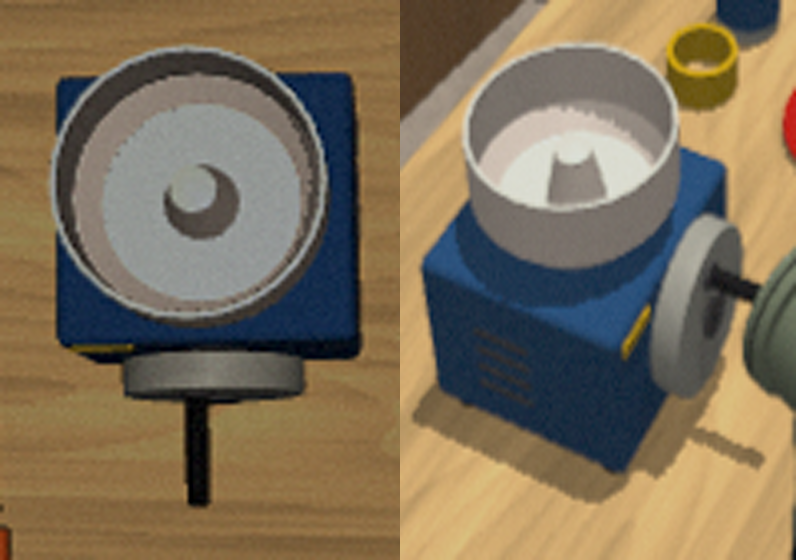

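The crop shows the bowl rim clearly, with the handle appearing high on the drum. I'll move towards the lid and turn to yaw 180 on the way, which also clears the side view.

Call:
send_rows --motion '[{"tz": -0.1,"rz": -0.327,"gripper": -1},{"tz": -0.1,"rz": -0.327,"gripper": -1},{"tx": -0.05,"ty": -0.11,"gripper": -1},{"tx": -0.05,"ty": -0.11,"gripper": -1},{"tx": -0.05,"ty": -0.11,"gripper": -1},{"tx": -0.05,"ty": -0.11,"gripper": -1},{"tx": -0.05,"ty": -0.11,"gripper": -1},{"tx": -0.05,"ty": -0.11,"gripper": -1},{"tx": -0.05,"ty": -0.11,"gripper": -1},{"tx": -0.05,"ty": -0.11,"gripper": -1},{"tx": -0.05,"ty": -0.11,"gripper": -1},{"tx": -0.05,"ty": -0.11,"gripper": -1}]' --grip_force 20

```text
invalid input at $.motion[0]: expected keys tx, ty, tz, rx, ry, rz, gripper
```

Call:
send_rows --motion '[{"tx": 0,"ty": 0,"tz": -0.1,"rx": 0,"ry": 0,"rz": -0.327,"gripper": -1},{"tx": 0,"ty": 0,"tz": -0.1,"rx": 0,"ry": 0,"rz": -0.327,"gripper": -1},{"tx": -0.05,"ty": -0.11,"tz": 0,"rx": 0,"ry": 0,"rz": 0,"gripper": -1},{"tx": -0.05,"ty": -0.11,"tz": 0,"rx": 0,"ry": 0,"rz": 0,"gripper": -1},{"tx": -0.05,"ty": -0.11,"tz": 0,"rx": 0,"ry": 0,"rz": 0,"gripper": -1},{"tx": -0.05,"ty": -0.11,"tz": 0,"rx": 0,"ry": 0,"rz": 0,"gripper": -1},{"tx": -0.05,"ty": -0.11,"tz": 0,"rx": 0,"ry": 0,"rz": 0,"gripper": -1},{"tx": -0.05,"ty": -0.11,"tz": 0,"rx": 0,"ry": 0,"rz": 0,"gripper": -1},{"tx": -0.05,"ty": -0.11,"tz": 0,"rx": 0,"ry": 0,"rz": 0,"gripper": -1},{"tx": -0.05,"ty": -0.11,"tz": 0,"rx": 0,"ry": 0,"rz": 0,"gripper": -1},{"tx": -0.05,"ty": -0.11,"tz": 0,"rx": 0,"ry": 0,"rz": 0,"gripper": -1},{"tx": -0.05,"ty": -0.11,"tz": 0,"rx": 0,"ry": 0,"rz": 0,"gripper": -1}]' --grip_force 20

```text
time_s: 1.7
ee_pos: [443.5, -10.0, 314.0]
ee_rot: [180.0, 0.0, -180.0]
force: [0.4, 0.9, -0.7]
gripper_width: 91.2
gripper_force: 0.0
```

Call:
send_rows --motion '[{"tx": -0.031,"ty": -0.107,"tz": 0,"rx": 0,"ry": 0,"rz": 0,"gripper": -1},{"tx": -0.031,"ty": -0.107,"tz": 0,"rx": 0,"ry": 0,"rz": 0,"gripper": -1},{"tx": -0.031,"ty": -0.107,"tz": 0,"rx": 0,"ry": 0,"rz": 0,"gripper": -1},{"tx": -0.031,"ty": -0.107,"tz": 0,"rx": 0,"ry": 0,"rz": 0,"gripper": -1},{"tx": 0,"ty": 0,"tz": 0.1,"rx": 0,"ry": 0,"rz": 0,"gripper": -1},{"tx": 0,"ty": 0,"tz": 0.1,"rx": 0,"ry": 0,"rz": 0,"gripper": -1},{"tx": 0,"ty": 0,"tz": 0,"rx": 0,"ry": 0,"rz": 0,"gripper": -1}]'

```text
time_s: 2.58
ee_pos: [502.6, -221.1, 210.2]
ee_rot: [179.8, -0.5, -180.0]
force: [0.7, 0.3, 1.2]
gripper_width: 91.3
gripper_force: 0.0
```

```bash
python3 - <<'E'
from h import *
w=cam("wrist"); save(w,"w1"); s=cam("side"); save(s,"s1"); print(w["o"],w["f"])
b=cv2.resize(s["im"][160:320,140:340],None,fx=2.4,fy=2.4,interpolation=cv2.INTER_CUBIC)
b=cv2.resize(s["im"][160:290,150:300],None,fx=2.95,fy=2.95,interpolation=cv2.INTER_CUBIC)[:384,:]
o=np.hstack([cv2.resize(w["im"],(355,266)),cv2.resize(b,(442,383))[:266] if 0 else cv2.resize(b,(307,266))])
a=cv2.resize(s["im"][160:290,150:300],(450,390),interpolation=cv2.INTER_CUBIC)
o=np.zeros((390,796,3),np.uint8); o[:260,:346]=cv2.resize(w["im"],(346,260)); o[:,346:]=a
cv2.imwrite("pics/c2.png",o[:,:,::-1])
E
```

```text
[ 430.72098727 -221.70911221  381.66549008] 300.2833264992772
```

View pics/c2.png

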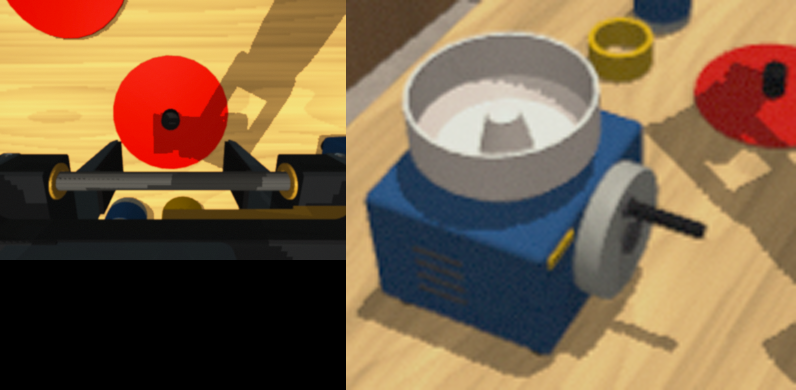

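The wrist view shows the target lid with its knob at (253,176) full-scale. The side view now shows the handle free, pointing from about (245,229) to its tip at (268,237).

```bash
cat > n.py <<'E'
from m import cont,circ
from h import *
E
sed -i 's/^for nm,c,roi in(("top",t,(280/if __name__!="__main__": raise SystemExit\n&/' m.py
sed -n '1,/raise SystemExit/p' m.py | sed '$d' | sed '/^t=cam/d;/^from h/d' >> h.py
python3 - <<'E'
from h import *
w=cam("wrist"); s=cam("side"); t=cam("top")
ct=cont(w,(0,150,60),(8,255,255),(140,80,350,250)); h=cv2.convexHull(ct); print("lid",cv2.boundingRect(ct),circ(w,h,14))
k=cont(w,(0,0,0),(180,255,40),(235,155,275,200)); print("knob",cv2.boundingRect(k)); 
x,y,ww,hh=cv2.boundingRect(k); print([plane(w,x+ww/2-.5,v,z).round(1) for v,z in((y+hh/2,38),(y+hh/2,56))])
def tri(a,b):
    (o1,d1),(o2,d2)=a,b; A=np.c_[d1,-d2]; q=np.linalg.lstsq(A,o2-o1,rcond=None)[0]
    p1=o1+q[0]*d1;p2=o2+q[1]*d2; return ((p1+p2)/2).round(1),np.linalg.norm(p1-p2).round(1)
print("tip",tri((t["o"],ray(t,199.5,220.7)),(s["o"],ray(s,267.5,236.8))))
print("base",tri((t["o"],ray(t,199.5,195)),(s["o"],ray(s,245.5,229))))
for X in((646,186),(648,188),(644,184)):
    a=np.linspace(0,2*np.pi,200); 
    for nm,c in(("side",s),("top",t)):
        P=np.array([proj(c,[X[0]+103*np.cos(q),X[1]+103*np.sin(q),265]) for q in a]); print(X,nm,P.min(0).round(1),P.max(0).round(1))
E
```

```text
lid (170, 80, 169, 164) (array([ 503.9, -224.2]), 105.5)
knob (241, 157, 26, 29)
[array([ 505.4, -224.7,   38. ]), array([ 501.6, -224.5,   56. ])]
tip (array([409.6, 182.3, 162.9]), np.float64(3.0))
base (array([489.3, 184.5, 162.3]), np.float64(1.4))
(646, 186) side [168.1 169.7] [233.8 211.7]
(646, 186) top [161.6 105.8] [231.3 174.4]
(648, 188) side [167.2 169.9] [233.  211.9]
(648, 188) top [160.9 105.1] [230.6 173.7]
(644, 184) side [169.  169.6] [234.7 211.5]
(644, 184) top [162.2 106.4] [232.  175.1]
```

Call:
send_rows --motion '[{"tx": -0.004,"ty": -0.007,"tz": 0.1,"rx": 0,"ry": 0,"rz": 0,"gripper": -1},{"tx": 0,"ty": 0,"tz": 0.1,"rx": 0,"ry": 0,"rz": 0,"gripper": -1},{"tx": 0,"ty": 0,"tz": 0.1,"rx": 0,"ry": 0,"rz": 0,"gripper": -1},{"tx": 0,"ty": 0,"tz": 0.05,"rx": 0,"ry": 0,"rz": 0,"gripper": -1},{"tx": 0,"ty": 0,"tz": 0,"rx": 0,"ry": 0,"rz": 0,"gripper": -1},{"tx": 0,"ty": 0,"tz": 0,"rx": 0,"ry": 0,"rz": 0,"gripper": -1}]'

```text
time_s: 3.58
ee_pos: [508.9, -226.2, 41.0]
ee_rot: [-179.9, 0.2, -180.0]
force: [-0.1, -1.2, -0.3]
gripper_width: 91.3
gripper_force: 0.0
```

Call:
send_rows --motion '[{"tx": 0.006,"ty": 0.002,"tz": 0.02,"rx": 0,"ry": 0,"rz": 0,"gripper": -1},{"tx": 0,"ty": 0,"tz": 0.022,"rx": 0,"ry": 0,"rz": 0,"gripper": -1},{"tx": 0,"ty": 0,"tz": 0,"rx": 0,"ry": 0,"rz": 0,"gripper": -1},{"tx": 0,"ty": 0,"tz": 0,"rx": 0,"ry": 0,"rz": 0,"gripper": -1}]'

```text
time_s: 4.08
ee_pos: [504.3, -224.6, 17.9]
ee_rot: [180.0, 0.0, -180.0]
force: [-1.1, -0.4, 0.0]
gripper_width: 90.9
gripper_force: 0.0
```

```bash
python3 - <<'E'
from h import *
for i in range(4):
    s=env.state(); print(np.round(s["ee_pos"],2),np.round(s["ee_rot"],2)); w=cam("wrist")
k=cont(w,(0,0,0),(180,255,40),(200,120,310,230)); print(cv2.boundingRect(k)); save(w,"w2")
E
```

```text
[ 504.34 -224.6    17.89] [ 1.8000e+02  1.0000e-02 -1.7996e+02]
[ 504.45 -224.63   18.03] [-1.8000e+02  2.0000e-02 -1.7996e+02]
[ 504.49 -224.64   18.12] [-1.7999e+02  3.0000e-02 -1.7996e+02]
[ 504.47 -224.64   18.15] [-1.7999e+02  3.0000e-02 -1.7996e+02]
(232, 209, 49, 21)
```

Call:
send_rows --motion '[{"tx": 0,"ty": 0,"tz": 0,"rx": 0,"ry": 0,"rz": 0,"gripper": 1},{"tx": 0,"ty": 0,"tz": 0,"rx": 0,"ry": 0,"rz": 0,"gripper": 1},{"tx": 0,"ty": 0,"tz": 0,"rx": 0,"ry": 0,"rz": 0,"gripper": 1},{"tx": 0,"ty": 0,"tz": 0,"rx": 0,"ry": 0,"rz": 0,"gripper": 1},{"tx": 0,"ty": 0,"tz": 0,"rx": 0,"ry": 0,"rz": 0,"gripper": 1},{"tx": 0,"ty": 0,"tz": 0,"rx": 0,"ry": 0,"rz": 0,"gripper": 1}]' --grip_force 40

```text
time_s: 5.03
ee_pos: [504.2, -224.5, 17.9]
ee_rot: [180.0, -0.0, -180.0]
force: [0.1, -0.5, 0.3]
gripper_width: 34.1
gripper_force: 0.0
```

Call:
send_rows --motion '[{"tx": 0,"ty": 0,"tz": 0,"rx": 0,"ry": 0,"rz": 0,"gripper": 1},{"tx": 0,"ty": 0,"tz": 0,"rx": 0,"ry": 0,"rz": 0,"gripper": 1},{"tx": 0,"ty": 0,"tz": -0.05,"rx": 0,"ry": 0,"rz": 0,"gripper": 1},{"tx": 0,"ty": 0,"tz": -0.1,"rx": 0,"ry": 0,"rz": 0,"gripper": 1},{"tx": 0,"ty": 0,"tz": -0.12,"rx": 0,"ry": 0,"rz": 0,"gripper": 1},{"tx": 0,"ty": 0,"tz": -0.12,"rx": 0,"ry": 0,"rz": 0,"gripper": 1},{"tx": 0,"ty": 0,"tz": -0.12,"rx": 0,"ry": 0,"rz": 0,"gripper": 1},{"tx": 0,"ty": 0,"tz": -0.08,"rx": 0,"ry": 0,"rz": 0,"gripper": 1},{"tx": 0,"ty": 0,"tz": 0,"rx": 0,"ry": 0,"rz": 0,"gripper": 1}]'

```text
time_s: 6.15
ee_pos: [505.3, -225.1, 315.7]
ee_rot: [-179.8, 0.3, -180.0]
force: [0.1, -0.2, -3.8]
gripper_width: 31.0
gripper_force: 40.0
```

Call:
send_rows --motion '[{"tx": -0.035,"ty": 0.05,"tz": 0,"rx": 0,"ry": 0,"rz": 0,"gripper": 1},{"tx": -0.035,"ty": 0.11,"tz": 0,"rx": 0,"ry": 0,"rz": 0,"gripper": 1},{"tx": -0.035,"ty": 0.11,"tz": 0,"rx": 0,"ry": 0,"rz": 0,"gripper": 1},{"tx": -0.035,"ty": 0.11,"tz": 0,"rx": 0,"ry": 0,"rz": 0,"gripper": 1},{"tx": -0.035,"ty": 0.11,"tz": 0,"rx": 0,"ry": 0,"rz": 0,"gripper": 1},{"tx": -0.035,"ty": 0.11,"tz": 0,"rx": 0,"ry": 0,"rz": 0,"gripper": 1},{"tx": -0.035,"ty": 0.11,"tz": 0,"rx": 0,"ry": 0,"rz": 0,"gripper": 1},{"tx": -0.035,"ty": 0.082,"tz": 0,"rx": 0,"ry": 0,"rz": 0,"gripper": 1},{"tx": 0,"ty": 0.03,"tz": 0,"rx": 0,"ry": 0,"rz": 0,"gripper": 1},{"tx": 0,"ty": 0,"tz": 0.05,"rx": 0,"ry": 0,"rz": 0,"gripper": 1},{"tx": 0,"ty": 0,"tz": 0,"rx": 0,"ry": 0,"rz": 0,"gripper": 1},{"tx": 0,"ty": 0,"tz": 0,"rx": 0,"ry": 0,"rz": 0,"gripper": 1}]'

```text
time_s: 7.65
ee_pos: [643.7, 185.8, 287.8]
ee_rot: [-180.0, -0.0, 180.0]
force: [0.2, 0.5, -2.5]
gripper_width: 31.3
gripper_force: 40.0
```

```bash
python3 - <<'E'
from h import *
s=env.state(); print(np.round(s["ee_pos"],2),np.round(s["ee_rot"],2),np.round(s["force"],1))
t=cam("top"); d=cam("side"); save(t,"t3"); save(d,"s3"); w=cam("wrist"); save(w,"w3")
o=np.zeros((390,796,3),np.uint8); o[:260,:346]=cv2.resize(w["im"],(346,260)); o[:,346:]=cv2.resize(d["im"][130:260,150:300],(450,390))
o[262:390,:170]=cv2.resize(t["im"][90:218,135:305],(170,128))
cv2.imwrite("pics/c3.png",o[:,:,::-1])
E
```

```text
[643.75 185.76 287.77] [-1.7998e+02 -5.0000e-02  1.7999e+02] [ 0.2  0.5 -2.5]
```

View pics/c3.png

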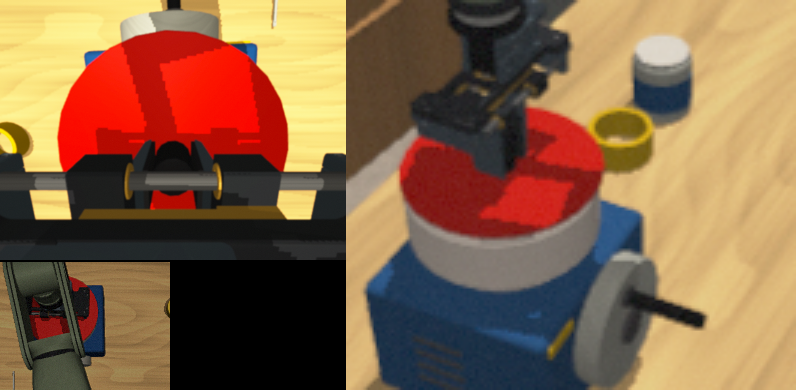

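Lid hovers over the bowl in the side view, left edge at about (400,180) in the crop. The top view is blocked by the arm. I'll compare the lid and rim circles in the side view.

```bash
python3 - <<'E'
from h import *
from scipy.optimize import least_squares
def fit(c,ct,z,r,sel):
    pts=ct[:,0].astype(float); pts=pts[sel(pts)]
    P=np.array([plane(c,u,v,z)[:2] for u,v in pts])
    q=least_squares(lambda x:np.hypot(*(P-x[:2]).T)-x[2],[640,185,r],loss="soft_l1"); 
    q2=least_squares(lambda x:np.hypot(*(P-x[:2]).T)-r,[640,185],loss="soft_l1"); return len(P),q.x.round(1),q2.x.round(1),q2.cost.round(1)
s=cam("side"); t=cam("top"); w=cam("wrist")
I=lambda n:cv2.imread("pics/"+n+".png")[:,:,::-1]
s1=dict(s,im=I("s1")); t0=dict(t,im=I("top0"))
# rim in side: outer contour upper half
ct=cont(s1,(0,0,90),(180,70,255),(155,165,245,232)); print(cv2.boundingRect(ct))
print("rim side",fit(s1,ct,265,103,lambda p:p[:,1]<190))
ct=cont(t0,(0,0,110),(180,60,255),(155,100,240,176)); print("rim top",fit(t0,ct,265,103,lambda p:p[:,1]<300))
ct=cont(s,(0,140,40),(8,255,255),(150,150,300,230)); print(cv2.boundingRect(ct))
m=ct[:,0]
print("lid side",fit(s,ct,285,107,lambda p:(p[:,1]>170)&(p[:,1]<213)&((p[:,0]<195)|(p[:,0]>200))), )
ct=cont(w,(0,140,40),(8,255,255),(0,0,512,384)); 
print("lid wrist",fit(w,ct,285,107,lambda p:(p[:,1]<200)))
lid=cv2.imread  # held lid on bench reference, side & top
ct=cont(t0,(0,150,60),(8,255,255),(280,160,355,232)); print("lid bench top",fit(t0,ct,14,107,lambda p:p[:,1]<900))
E
```

```text
(169, 170, 66, 57)
rim side (74, array([642.8, 189.3, 102.3]), array([642.4, 190.1]), np.float64(47.0))
rim top (192, array([646.2, 185.8, 100.8]), array([646.3, 185.9]), np.float64(281.4))
(168, 166, 68, 43)
lid side (152, array([634. , 200.8,  92.7]), array([642.2, 186.3]), np.float64(3031.6))
lid wrist (457, array([643.2, 186.5, 104.5]), array([646.2, 186.5]), np.float64(128.5))
lid bench top (170, array([ 504.7, -225.5,  105.2]), array([ 504.8, -225.6]), np.float64(200.6))
```

Call:
send_rows --motion '[{"tx": -0.001,"ty": 0.002,"tz": 0.006,"rx": 0,"ry": 0,"rz": 0,"gripper": 1},{"tx": 0,"ty": 0,"tz": 0.006,"rx": 0,"ry": 0,"rz": 0,"gripper": 1},{"tx": 0,"ty": 0,"tz": 0.004,"rx": 0,"ry": 0,"rz": 0,"gripper": 1},{"tx": 0,"ty": 0,"tz": 0,"rx": 0,"ry": 0,"rz": 0,"gripper": 1},{"tx": 0,"ty": 0,"tz": 0,"rx": 0,"ry": 0,"rz": 0,"gripper": 1}]'

```text
time_s: 8.57
ee_pos: [644.5, 187.6, 280.0]
ee_rot: [180.0, 0.0, -180.0]
force: [-0.1, -0.9, -3.7]
gripper_width: 31.6
gripper_force: 40.0
```

Call:
send_rows --motion '[{"tx": 0,"ty": 0,"tz": 0.006,"rx": 0,"ry": 0,"rz": 0,"gripper": 1},{"tx": 0,"ty": 0,"tz": 0.004,"rx": 0,"ry": 0,"rz": 0,"gripper": 1},{"tx": 0,"ty": 0,"tz": 0,"rx": 0,"ry": 0,"rz": 0,"gripper": 1},{"tx": 0,"ty": 0,"tz": 0,"rx": 0,"ry": 0,"rz": 0,"gripper": 1}]'

```text
time_s: 9.07
ee_pos: [644.4, 187.5, 275.0]
ee_rot: [180.0, -0.0, -180.0]
force: [-0.4, -0.7, -3.0]
gripper_width: 31.4
gripper_force: 40.0
```

Call:
send_rows --motion '[{"tx": 0,"ty": 0,"tz": 0.003,"rx": 0,"ry": 0,"rz": 0,"gripper": 1},{"tx": 0,"ty": 0,"tz": 0.002,"rx": 0,"ry": 0,"rz": 0,"gripper": 1},{"tx": 0,"ty": 0,"tz": 0,"rx": 0,"ry": 0,"rz": 0,"gripper": 1},{"tx": 0,"ty": 0,"tz": 0,"rx": 0,"ry": 0,"rz": 0,"gripper": 1}]'

```text
time_s: 9.57
ee_pos: [644.5, 187.6, 274.9]
ee_rot: [180.0, 0.2, -180.0]
force: [-2.2, -0.2, 7.0]
gripper_width: 31.1
gripper_force: 40.0
```

Call:
send_rows --motion '[{"tx": 0,"ty": 0,"tz": -0.003,"rx": 0,"ry": 0,"rz": 0,"gripper": 1},{"tx": 0,"ty": 0,"tz": 0,"rx": 0,"ry": 0,"rz": 0,"gripper": -1},{"tx": 0,"ty": 0,"tz": 0,"rx": 0,"ry": 0,"rz": 0,"gripper": -1},{"tx": 0,"ty": 0,"tz": 0,"rx": 0,"ry": 0,"rz": 0,"gripper": -1},{"tx": 0,"ty": 0,"tz": 0,"rx": 0,"ry": 0,"rz": 0,"gripper": -1},{"tx": 0,"ty": 0,"tz": 0,"rx": 0,"ry": 0,"rz": 0,"gripper": -1},{"tx": 0,"ty": 0,"tz": -0.04,"rx": 0,"ry": 0,"rz": 0,"gripper": -1},{"tx": 0,"ty": 0,"tz": -0.1,"rx": 0,"ry": 0,"rz": 0,"gripper": -1},{"tx": 0.1,"ty": 0,"tz": 0,"rx": 0,"ry": 0,"rz": 0,"gripper": -1},{"tx": 0.1,"ty": 0,"tz": 0,"rx": 0,"ry": 0,"rz": 0,"gripper": -1},{"tx": 0.1,"ty": 0,"tz": 0,"rx": 0,"ry": 0,"rz": 0,"gripper": -1},{"tx": 0,"ty": 0,"tz": 0,"rx": 0,"ry": 0,"rz": 0,"gripper": -1}]'

```text
time_s: 11.08
ee_pos: [491.6, 187.3, 345.2]
ee_rot: [180.0, 0.0, -179.9]
force: [0.6, 0.2, -0.1]
gripper_width: 91.3
gripper_force: 0.0
```

```bash
python3 - <<'E'
from h import *
s=env.state(); print(np.round(s["ee_pos"],2),np.round(s["ee_rot"],2),np.round(s["force"],1))
t=cam("top"); d=cam("side"); save(t,"t4"); save(d,"s4"); w=cam("wrist"); save(w,"w4")
o=np.zeros((390,796,3),np.uint8); o[:260,:346]=cv2.resize(w["im"],(346,260)); o[:,346:]=cv2.resize(d["im"][130:260,150:300],(450,390))
o[262:390,:170]=cv2.resize(t["im"][90:218,135:305],(170,128))
cv2.imwrite("pics/c4.png",o[:,:,::-1])
E
```

```text
[491.56 187.3  345.18] [ 1.7997e+02  4.0000e-02 -1.7988e+02] [ 0.6  0.2 -0.1]
```

View pics/c4.png

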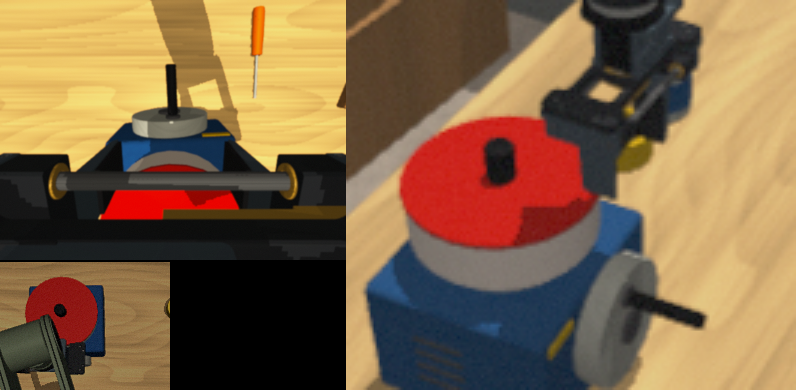

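Lid is seated flat and centred. The wrist view shows the handle from the drum at about (255,165) to its tip at (253,97). Measuring it now.

```bash
python3 - <<'E'
from h import *
w=cam("wrist"); t=cam("top"); s=cam("side")
ct=cont(w,(0,0,0),(180,255,50),(235,80,275,166)); print(cv2.boundingRect(ct))
m=np.zeros((384,512),np.uint8); cv2.drawContours(m,[ct],-1,255,-1)
def tri(a,b):
    (o1,d1),(o2,d2)=a,b; q=np.linalg.lstsq(np.c_[d1,-d2],o2-o1,rcond=None)[0]
    p1=o1+q[0]*d1;p2=o2+q[1]*d2; return ((p1+p2)/2).round(1),np.linalg.norm(p1-p2).round(1)
for v in range(98,164,8):
    x=np.nonzero(m[v])[0]; 
    if len(x): print(v,x.min(),x.max(),plane(w,x.mean(),v,162).round(1),plane(w,x.mean(),v,165).round(1))
y=cv2.boundingRect(ct)[1]; x=np.nonzero(m[y+2])[0].mean()
print("tip", tri((w["o"],ray(w,x,y+1)),(s["o"],ray(s,267.5,236.8))))
# housing side edges: blue top face in wrist
h=cv2.cvtColor(w["im"],cv2.COLOR_RGB2HSV); b=cv2.inRange(h,(100,120,40),(125,255,255))
for v in (190,200,210,220):
    x=np.nonzero(b[v,150:375])[0]+150
    if len(x): print("blue",v,plane(w,x.min(),v,170).round(1),plane(w,x.max(),v,170).round(1))
# drum extent
g=cv2.inRange(h,(0,0,90),(180,45,255))
for v in (166,172,178): 
    x=np.nonzero(g[v,180:330])[0]+180; print("drum",v,x.min(),x.max(),[plane(w,q,v,z).round(1).tolist() for q in(x.min(),x.max()) for z in (115,)])
ct=cont(s,(0,140,40),(8,255,255),(150,150,300,230)); k=cont(s,(0,0,0),(180,255,60),(192,170,216,195)); print(cv2.boundingRect(k),proj(s,[644.5,187.5,313]),proj(s,[644.5,187.5,295]))
E
```

```text
(235, 95, 31, 71)
98 246 259 [411.5 184.2 162. ] [411.6 184.3 165. ]
106 247 259 [420.2 184.8 162. ] [420.2 184.8 165. ]
114 247 259 [429.  184.8 162. ] [428.9 184.8 165. ]
122 247 260 [437.9 185.4 162. ] [437.8 185.4 165. ]
130 248 260 [446.9 185.9 162. ] [446.7 186.  165. ]
138 248 260 [456.1 186.  162. ] [455.8 186.  165. ]
146 249 260 [465.4 186.5 162. ] [465.  186.6 165. ]
154 249 260 [474.8 186.6 162. ] [474.3 186.6 165. ]
162 236 265 [484.3 181.8 162. ] [483.8 181.9 165. ]
tip (array([409.8, 184.4, 164.9]), np.float64(0.7))
blue 190 [516.8  95.5 170. ] [516.4 280.2 170. ]
blue 200 [529.3  82.7 170. ] [528.9 293.1 170. ]
blue 210 [542.1  69.6 170. ] [541.6 280.7 170. ]
blue 220 [554.9  95.5 170. ] [554.6 280.4 170. ]Traceback (most recent call last):
  File "<stdin>", line 21, in <module>
    return umr_minimum(a, axis, None, out, keepdims, initial, where)
ValueError: zero-size array to reduction operation minimum which has no identity
```

Call:
send_rows --motion '[{"tx": 0.081,"ty": -0.003,"tz": 0,"rx": 0,"ry": 0,"rz": -0.073,"gripper": -1},{"tx": 0,"ty": 0,"tz": 0.12,"rx": 0,"ry": 0,"rz": 0,"gripper": -1},{"tx": 0,"ty": 0,"tz": 0.12,"rx": 0,"ry": 0,"rz": 0,"gripper": -1},{"tx": 0,"ty": 0,"tz": 0.1,"rx": 0,"ry": 0,"rz": 0,"gripper": -1},{"tx": 0,"ty": 0,"tz": 0.058,"rx": 0,"ry": 0,"rz": 0,"gripper": -1},{"tx": 0,"ty": 0,"tz": 0,"rx": 0,"ry": 0,"rz": 0,"gripper": -1},{"tx": 0,"ty": 0,"tz": 0,"rx": 0,"ry": 0,"rz": 0,"gripper": -1}]'

```text
time_s: 12.25
ee_pos: [455.4, 186.3, 145.9]
ee_rot: [180.0, 0.1, -177.8]
force: [0.2, -0.1, 1.2]
gripper_width: 91.0
gripper_force: 0.0
```

Call:
send_rows --motion '[{"tx": 0.008,"ty": 0,"tz": 0,"rx": 0,"ry": 0,"rz": 0,"gripper": 1},{"tx": 0,"ty": 0,"tz": 0,"rx": 0,"ry": 0,"rz": 0,"gripper": 1},{"tx": 0,"ty": 0,"tz": 0,"rx": 0,"ry": 0,"rz": 0,"gripper": 1},{"tx": 0,"ty": 0,"tz": 0,"rx": 0,"ry": 0,"rz": 0,"gripper": 1},{"tx": 0,"ty": 0,"tz": 0,"rx": 0,"ry": 0,"rz": 0,"gripper": 1},{"tx": 0,"ty": 0,"tz": 0,"rx": 0,"ry": 0,"rz": 0,"gripper": 1},{"tx": 0,"ty": 0,"tz": 0,"rx": 0,"ry": 0,"rz": 0,"gripper": 1},{"tx": 0,"ty": 0,"tz": 0,"rx": 0,"ry": 0,"rz": 0,"gripper": 1},{"tx": 0,"ty": 0,"tz": 0,"rx": 0,"ry": 0,"rz": 0,"gripper": 1}]' --grip_force 30

```text
time_s: 13.38
ee_pos: [450.0, 185.6, 144.9]
ee_rot: [-180.0, -0.0, -177.7]
force: [0.6, 0.1, -0.7]
gripper_width: 17.1
gripper_force: 30.0
```

```bash
python3 - <<'E'
from h import *
s=env.state(); print({k:np.round(s[k],2).tolist() for k in("ee_pos","ee_rot","force","torque","gripper_width","gripper_force")})
E
```

```text
{'ee_pos': [449.97, 185.55, 144.91], 'ee_rot': [-179.97, -0.0, -177.75], 'force': [0.61, 0.14, -0.67], 'torque': [-0.1, -0.01, 0.11], 'gripper_width': 17.15, 'gripper_force': 30.0}
```

```bash
cat > arc.py <<'E'
import numpy as np,sys
a,st,n=map(float,sys.argv[1:4])
th=np.radians(a+st*np.arange(int(n)+1))
for i in range(int(n)):
    print(f"{np.degrees(th[i+1]):.0f}: {-0.1*(np.sin(th[i+1])-np.sin(th[i])):.4f} {-0.1*(np.cos(th[i+1])-np.cos(th[i])):.4f}",end="\n" if i%6==5 else " | ")
E
python3 arc.py -6 6 66
```

```text
0: -0.0105 -0.0005 | 6: -0.0105 0.0005 | 12: -0.0103 0.0016 | 18: -0.0101 0.0027 | 24: -0.0098 0.0038 | 30: -0.0093 0.0048
36: -0.0088 0.0057 | 42: -0.0081 0.0066 | 48: -0.0074 0.0074 | 54: -0.0066 0.0081 | 60: -0.0057 0.0088 | 66: -0.0048 0.0093
72: -0.0038 0.0098 | 78: -0.0027 0.0101 | 84: -0.0016 0.0103 | 90: -0.0005 0.0105 | 96: 0.0005 0.0105 | 102: 0.0016 0.0103
108: 0.0027 0.0101 | 114: 0.0038 0.0098 | 120: 0.0048 0.0093 | 126: 0.0057 0.0088 | 132: 0.0066 0.0081 | 138: 0.0074 0.0074
144: 0.0081 0.0066 | 150: 0.0088 0.0057 | 156: 0.0093 0.0048 | 162: 0.0098 0.0038 | 168: 0.0101 0.0027 | 174: 0.0103 0.0016
180: 0.0105 0.0005 | 186: 0.0105 -0.0005 | 192: 0.0103 -0.0016 | 198: 0.0101 -0.0027 | 204: 0.0098 -0.0038 | 210: 0.0093 -0.0048
216: 0.0088 -0.0057 | 222: 0.0081 -0.0066 | 228: 0.0074 -0.0074 | 234: 0.0066 -0.0081 | 240: 0.0057 -0.0088 | 246: 0.0048 -0.0093
252: 0.0038 -0.0098 | 258: 0.0027 -0.0101 | 264: 0.0016 -0.0103 | 270: 0.0005 -0.0105 | 276: -0.0005 -0.0105 | 282: -0.0016 -0.0103
288: -0.0027 -0.0101 | 294: -0.0038 -0.0098 | 300: -0.0048 -0.0093 | 306: -0.0057 -0.0088 | 312: -0.0066 -0.0081 | 318: -0.0074 -0.0074
324: -0.0081 -0.0066 | 330: -0.0088 -0.0057 | 336: -0.0093 -0.0048 | 342: -0.0098 -0.0038 | 348: -0.0101 -0.0027 | 354: -0.0103 -0.0016
360: -0.0105 -0.0005 | 366: -0.0105 0.0005 | 372: -0.0103 0.0016 | 378: -0.0101 0.0027 | 384: -0.0098 0.0038 | 390: -0.0093 0.0048
```

Call:
send_rows --motion '[{"tx": 0,"ty": -0.0105,"tz": -0.0005,"rx": 0,"ry": 0,"rz": 0,"gripper": 1},{"tx": 0,"ty": -0.0105,"tz": 0.0005,"rx": 0,"ry": 0,"rz": 0,"gripper": 1},{"tx": 0,"ty": -0.0103,"tz": 0.0016,"rx": 0,"ry": 0,"rz": 0,"gripper": 1},{"tx": 0,"ty": -0.0101,"tz": 0.0027,"rx": 0,"ry": 0,"rz": 0,"gripper": 1},{"tx": 0,"ty": -0.0098,"tz": 0.0038,"rx": 0,"ry": 0,"rz": 0,"gripper": 1},{"tx": 0,"ty": -0.0093,"tz": 0.0048,"rx": 0,"ry": 0,"rz": 0,"gripper": 1}]'

```text
time_s: 14.12
ee_pos: [451.4, 154.1, 139.1]
ee_rot: [-179.9, 0.1, -177.7]
force: [-1.3, -1.5, 6.5]
gripper_width: 17.2
gripper_force: 30.0
```

Call:
send_rows --motion '[{"tx": 0,"ty": -0.0088,"tz": 0.0057,"rx": 0,"ry": 0,"rz": 0,"gripper": 1},{"tx": 0,"ty": -0.0081,"tz": 0.0066,"rx": 0,"ry": 0,"rz": 0,"gripper": 1},{"tx": 0,"ty": -0.0074,"tz": 0.0074,"rx": 0,"ry": 0,"rz": 0,"gripper": 1},{"tx": 0,"ty": -0.0066,"tz": 0.0081,"rx": 0,"ry": 0,"rz": 0,"gripper": 1},{"tx": 0,"ty": -0.0057,"tz": 0.0088,"rx": 0,"ry": 0,"rz": 0,"gripper": 1},{"tx": 0,"ty": -0.0048,"tz": 0.0093,"rx": 0,"ry": 0,"rz": 0,"gripper": 1}]'

```text
time_s: 14.88
ee_pos: [452.4, 132.5, 115.6]
ee_rot: [-179.8, 0.0, -177.7]
force: [-0.1, -5.2, 3.4]
gripper_width: 17.5
gripper_force: 30.0
```

Call:
send_rows --motion '[{"tx": 0,"ty": -0.0038,"tz": 0.0098,"rx": 0,"ry": 0,"rz": 0,"gripper": 1},{"tx": 0,"ty": -0.0027,"tz": 0.0101,"rx": 0,"ry": 0,"rz": 0,"gripper": 1},{"tx": 0,"ty": -0.0016,"tz": 0.0103,"rx": 0,"ry": 0,"rz": 0,"gripper": 1},{"tx": 0,"ty": -0.0005,"tz": 0.0105,"rx": 0,"ry": 0,"rz": 0,"gripper": 1},{"tx": 0,"ty": 0.0005,"tz": 0.0105,"rx": 0,"ry": 0,"rz": 0,"gripper": 1},{"tx": 0,"ty": 0.0016,"tz": 0.0103,"rx": 0,"ry": 0,"rz": 0,"gripper": 1}]'

```text
time_s: 15.62
ee_pos: [452.5, 129.5, 84.4]
ee_rot: [-179.8, 0.0, -177.7]
force: [2.1, -5.7, 0.6]
gripper_width: 17.1
gripper_force: 30.0
```

Call:
send_rows --motion '[{"tx": 0,"ty": 0.0027,"tz": 0.0101,"rx": 0,"ry": 0,"rz": 0,"gripper": 1},{"tx": 0,"ty": 0.0038,"tz": 0.0098,"rx": 0,"ry": 0,"rz": 0,"gripper": 1},{"tx": 0,"ty": 0.0048,"tz": 0.0093,"rx": 0,"ry": 0,"rz": 0,"gripper": 1},{"tx": 0,"ty": 0.0057,"tz": 0.0088,"rx": 0,"ry": 0,"rz": 0,"gripper": 1},{"tx": 0,"ty": 0.0066,"tz": 0.0081,"rx": 0,"ry": 0,"rz": 0,"gripper": 1},{"tx": 0,"ty": 0.0074,"tz": 0.0074,"rx": 0,"ry": 0,"rz": 0,"gripper": 1}]'

```text
time_s: 16.38
ee_pos: [451.8, 145.3, 57.7]
ee_rot: [-179.8, 0.0, -177.7]
force: [1.0, -5.1, 3.5]
gripper_width: 17.3
gripper_force: 30.0
```

Call:
send_rows --motion '[{"tx": 0,"ty": 0.0081,"tz": 0.0066,"rx": 0,"ry": 0,"rz": 0,"gripper": 1},{"tx": 0,"ty": 0.0088,"tz": 0.0057,"rx": 0,"ry": 0,"rz": 0,"gripper": 1},{"tx": 0,"ty": 0.0093,"tz": 0.0048,"rx": 0,"ry": 0,"rz": 0,"gripper": 1},{"tx": 0,"ty": 0.0098,"tz": 0.0038,"rx": 0,"ry": 0,"rz": 0,"gripper": 1},{"tx": 0,"ty": 0.0101,"tz": 0.0027,"rx": 0,"ry": 0,"rz": 0,"gripper": 1},{"tx": 0,"ty": 0.0103,"tz": 0.0016,"rx": 0,"ry": 0,"rz": 0,"gripper": 1}]'

```text
time_s: 17.12
ee_pos: [450.6, 173.0, 45.5]
ee_rot: [-179.8, 0.0, -177.7]
force: [0.5, -8.3, 8.2]
gripper_width: 17.4
gripper_force: 30.0
```

Call:
send_rows --motion '[{"tx": 0,"ty": 0.0105,"tz": 0.0005,"rx": 0,"ry": 0,"rz": 0,"gripper": 1},{"tx": 0,"ty": 0.0105,"tz": -0.0005,"rx": 0,"ry": 0,"rz": 0,"gripper": 1},{"tx": 0,"ty": 0.0103,"tz": -0.0016,"rx": 0,"ry": 0,"rz": 0,"gripper": 1},{"tx": 0,"ty": 0.0101,"tz": -0.0027,"rx": 0,"ry": 0,"rz": 0,"gripper": 1},{"tx": 0,"ty": 0.0098,"tz": -0.0038,"rx": 0,"ry": 0,"rz": 0,"gripper": 1},{"tx": 0,"ty": 0.0093,"tz": -0.0048,"rx": 0,"ry": 0,"rz": 0,"gripper": 1}]'

```text
time_s: 17.88
ee_pos: [449.2, 201.7, 51.3]
ee_rot: [-179.6, -0.1, -177.6]
force: [4.1, -12.9, 0.6]
gripper_width: 17.6
gripper_force: 30.0
```

Call:
send_rows --motion '[{"tx": 0,"ty": 0.0088,"tz": -0.0057,"rx": 0,"ry": 0,"rz": 0,"gripper": 1},{"tx": 0,"ty": 0.0081,"tz": -0.0066,"rx": 0,"ry": 0,"rz": 0,"gripper": 1},{"tx": 0,"ty": 0.0074,"tz": -0.0074,"rx": 0,"ry": 0,"rz": 0,"gripper": 1},{"tx": 0,"ty": 0.0066,"tz": -0.0081,"rx": 0,"ry": 0,"rz": 0,"gripper": 1},{"tx": 0,"ty": 0.0057,"tz": -0.0088,"rx": 0,"ry": 0,"rz": 0,"gripper": 1},{"tx": 0,"ty": 0.0048,"tz": -0.0093,"rx": 0,"ry": 0,"rz": 0,"gripper": 1}]'

```text
time_s: 18.62
ee_pos: [448.2, 222.7, 72.9]
ee_rot: [-179.6, -0.1, -177.7]
force: [5.0, -8.5, -8.0]
gripper_width: 17.2
gripper_force: 30.0
```

Call:
send_rows --motion '[{"tx": 0,"ty": 0.0038,"tz": -0.0098,"rx": 0,"ry": 0,"rz": 0,"gripper": 1},{"tx": 0,"ty": 0.0027,"tz": -0.0101,"rx": 0,"ry": 0,"rz": 0,"gripper": 1},{"tx": 0,"ty": 0.0016,"tz": -0.0103,"rx": 0,"ry": 0,"rz": 0,"gripper": 1},{"tx": 0,"ty": 0.0005,"tz": -0.0105,"rx": 0,"ry": 0,"rz": 0,"gripper": 1},{"tx": 0,"ty": -0.0005,"tz": -0.0105,"rx": 0,"ry": 0,"rz": 0,"gripper": 1},{"tx": 0,"ty": -0.0016,"tz": -0.0103,"rx": 0,"ry": 0,"rz": 0,"gripper": 1}]'

```text
time_s: 19.38
ee_pos: [448.0, 227.5, 103.7]
ee_rot: [-179.8, -0.1, -177.7]
force: [4.7, -3.6, -11.8]
gripper_width: 17.3
gripper_force: 30.0
```

Call:
send_rows --motion '[{"tx": 0,"ty": -0.0027,"tz": -0.0101,"rx": 0,"ry": 0,"rz": 0,"gripper": 1},{"tx": 0,"ty": -0.0038,"tz": -0.0098,"rx": 0,"ry": 0,"rz": 0,"gripper": 1},{"tx": 0,"ty": -0.0048,"tz": -0.0093,"rx": 0,"ry": 0,"rz": 0,"gripper": 1},{"tx": 0,"ty": -0.0057,"tz": -0.0088,"rx": 0,"ry": 0,"rz": 0,"gripper": 1},{"tx": 0,"ty": -0.0066,"tz": -0.0081,"rx": 0,"ry": 0,"rz": 0,"gripper": 1},{"tx": 0,"ty": -0.0074,"tz": -0.0074,"rx": 0,"ry": 0,"rz": 0,"gripper": 1}]'

```text
time_s: 20.12
ee_pos: [448.6, 213.1, 131.6]
ee_rot: [-179.9, -0.1, -177.8]
force: [5.3, -2.9, -14.0]
gripper_width: 17.1
gripper_force: 30.0
```

Call:
send_rows --motion '[{"tx": 0,"ty": -0.0081,"tz": -0.0066,"rx": 0,"ry": 0,"rz": 0,"gripper": 1},{"tx": 0,"ty": -0.0088,"tz": -0.0057,"rx": 0,"ry": 0,"rz": 0,"gripper": 1},{"tx": 0,"ty": -0.0093,"tz": -0.0048,"rx": 0,"ry": 0,"rz": 0,"gripper": 1},{"tx": 0,"ty": -0.0098,"tz": -0.0038,"rx": 0,"ry": 0,"rz": 0,"gripper": 1},{"tx": 0,"ty": -0.0101,"tz": -0.0027,"rx": 0,"ry": 0,"rz": 0,"gripper": 1},{"tx": 0,"ty": -0.0103,"tz": -0.0016,"rx": 0,"ry": 0,"rz": 0,"gripper": 1}]'

```text
time_s: 20.88
ee_pos: [449.9, 186.2, 145.2]
ee_rot: [179.9, 0.0, -177.8]
force: [2.4, 2.2, -14.1]
gripper_width: 17.5
gripper_force: 30.0
```

```bash
cat > fit.py <<'E'
import numpy as np
D=np.array([[154.1,139.1,-1.5,6.5],[132.5,115.6,-5.2,3.4],[129.5,84.4,-5.7,.6],[145.3,57.7,-5.1,3.5],[173.0,45.5,-8.3,8.2],[201.7,51.3,-12.9,.6],[222.7,72.9,-8.5,-8.0],[227.5,103.7,-3.6,-11.8],[213.1,131.6,-2.9,-14.0],[186.2,145.2,2.2,-14.1]])
P=D[:,:2]; q=np.linalg.lstsq(np.c_[2*P,np.ones(len(P))],(P**2).sum(1),rcond=None)[0]
c=q[:2]; print("centre",c,"r",np.sqrt(q[2]+c@c))
d=P-c; th=np.arctan2(-d[:,0],d[:,1]); 
E=-(D[:,2]*-np.cos(th)+D[:,3]*-np.sin(th)); rad=D[:,2]*-np.sin(th)+D[:,3]*np.cos(th)
print(np.degrees(th).round(1),E.round(1),rad.round(1))
A=np.c_[np.ones(len(th)),np.cos(th),np.sin(th)]; x,*_=np.linalg.lstsq(A,E,rcond=None); print("drag",x[0],"amp",np.hypot(*x[1:]),"resid",(E-A@x).round(1))
# effort = drag - K sin(th+phi), phi = weight angle ahead of handle (from top, cw); -K(sin th cos phi + cos th sin phi)
phi=np.degrees(np.arctan2(-x[1],-x[2])); print("phi",phi,"handle for weight down",(180-phi)%360)
E
python3 fit.py
```

```text
centre [178.24601569  95.49033973] r 50.05690384986561
[  29.    66.3  102.8  138.9  174.  -152.  -116.9  -80.5  -44.    -9.1] [ 1.8  1.   1.8  6.1  9.1 11.1 11.  11.   7.6  4.4] [  6.4   6.1   5.4   0.7  -7.3  -6.6  -4.   -5.5 -12.1 -13.6]
drag 6.440185861049127 amp 5.427317474804872 resid [ 0.1 -0.  -0.7  0.6  0.3 -0.  -0.9  0.5  0.   0. ]
phi 31.556340552859506 handle for weight down 148.4436594471405
```

The fit gives drag of 6.4 N, amplitude of 5.4 N and the weight down at a handle angle of about 148 degrees. Going back in reverse to that angle gives samples in the other direction to cancel any lag.

Call:
send_rows --motion '[{"tx": 0,"ty": 0.0083,"tz": 0.0046,"rx": 0,"ry": 0,"rz": 0,"gripper": 1},{"tx": 0,"ty": 0.0081,"tz": 0.0057,"rx": 0,"ry": 0,"rz": 0,"gripper": 1},{"tx": 0,"ty": 0.0098,"tz": 0.0038,"rx": 0,"ry": 0,"rz": 0,"gripper": 1},{"tx": 0,"ty": 0.0093,"tz": 0.0048,"rx": 0,"ry": 0,"rz": 0,"gripper": 1},{"tx": 0,"ty": 0.0088,"tz": 0.0057,"rx": 0,"ry": 0,"rz": 0,"gripper": 1},{"tx": 0,"ty": 0.0081,"tz": 0.0066,"rx": 0,"ry": 0,"rz": 0,"gripper": 1}]'

```text
time_s: 21.62
ee_pos: [448.8, 211.8, 132.3]
ee_rot: [180.0, 0.1, -177.8]
force: [-2.0, -3.2, 5.3]
gripper_width: 17.4
gripper_force: 30.0
```

Call:
send_rows --motion '[{"tx": 0,"ty": 0.0074,"tz": 0.0074,"rx": 0,"ry": 0,"rz": 0,"gripper": 1},{"tx": 0,"ty": 0.0066,"tz": 0.0081,"rx": 0,"ry": 0,"rz": 0,"gripper": 1},{"tx": 0,"ty": 0.0057,"tz": 0.0088,"rx": 0,"ry": 0,"rz": 0,"gripper": 1},{"tx": 0,"ty": 0.0048,"tz": 0.0093,"rx": 0,"ry": 0,"rz": 0,"gripper": 1},{"tx": 0,"ty": 0.0038,"tz": 0.0098,"rx": 0,"ry": 0,"rz": 0,"gripper": 1},{"tx": 0,"ty": 0.0027,"tz": 0.0101,"rx": 0,"ry": 0,"rz": 0,"gripper": 1}]'

```text
time_s: 22.38
ee_pos: [448.1, 227.6, 102.0]
ee_rot: [-180.0, -0.0, -177.8]
force: [-3.8, -0.7, 2.1]
gripper_width: 17.3
gripper_force: 30.0
```

Call:
send_rows --motion '[{"tx": 0,"ty": 0.0016,"tz": 0.0103,"rx": 0,"ry": 0,"rz": 0,"gripper": 1},{"tx": 0,"ty": 0.0005,"tz": 0.0105,"rx": 0,"ry": 0,"rz": 0,"gripper": 1},{"tx": 0,"ty": -0.0005,"tz": 0.0105,"rx": 0,"ry": 0,"rz": 0,"gripper": 1},{"tx": 0,"ty": -0.0016,"tz": 0.0103,"rx": 0,"ry": 0,"rz": 0,"gripper": 1},{"tx": 0,"ty": -0.0027,"tz": 0.0101,"rx": 0,"ry": 0,"rz": 0,"gripper": 1},{"tx": 0,"ty": -0.0038,"tz": 0.0098,"rx": 0,"ry": 0,"rz": 0,"gripper": 1}]'

```text
time_s: 23.12
ee_pos: [448.3, 222.3, 71.5]
ee_rot: [-179.8, -0.0, -177.7]
force: [-2.0, -8.8, 6.1]
gripper_width: 17.1
gripper_force: 30.0
```

Call:
send_rows --motion '[{"tx": 0,"ty": -0.0048,"tz": 0.0093,"rx": 0,"ry": 0,"rz": 0,"gripper": 1},{"tx": 0,"ty": -0.0057,"tz": 0.0088,"rx": 0,"ry": 0,"rz": 0,"gripper": 1},{"tx": 0,"ty": -0.0066,"tz": 0.0081,"rx": 0,"ry": 0,"rz": 0,"gripper": 1},{"tx": 0,"ty": -0.0074,"tz": 0.0074,"rx": 0,"ry": 0,"rz": 0,"gripper": 1},{"tx": 0,"ty": -0.0081,"tz": 0.0066,"rx": 0,"ry": 0,"rz": 0,"gripper": 1},{"tx": 0,"ty": -0.0088,"tz": 0.0057,"rx": 0,"ry": 0,"rz": 0,"gripper": 1}]'

```text
time_s: 23.88
ee_pos: [449.3, 201.5, 50.4]
ee_rot: [-179.8, 0.0, -177.7]
force: [-6.7, -9.5, 21.3]
gripper_width: 17.3
gripper_force: 30.0
```

Call:
send_rows --motion '[{"tx": 0,"ty": -0.0093,"tz": 0.0048,"rx": 0,"ry": 0,"rz": 0,"gripper": 1},{"tx": 0,"ty": -0.0098,"tz": 0.0038,"rx": 0,"ry": 0,"rz": 0,"gripper": 1},{"tx": 0,"ty": -0.0101,"tz": 0.0027,"rx": 0,"ry": 0,"rz": 0,"gripper": 1},{"tx": 0,"ty": -0.0103,"tz": 0.0016,"rx": 0,"ry": 0,"rz": 0,"gripper": 1},{"tx": 0,"ty": -0.0105,"tz": 0.0005,"rx": 0,"ry": 0,"rz": 0,"gripper": 1},{"tx": 0,"ty": -0.0105,"tz": -0.0005,"rx": 0,"ry": 0,"rz": 0,"gripper": 1}]'

```text
time_s: 24.62
ee_pos: [450.7, 174.7, 44.8]
ee_rot: [179.8, 0.1, -177.9]
force: [-10.3, 4.0, 23.1]
gripper_width: 17.5
gripper_force: 30.0
```

```bash
cat >> fit.py <<'E'
B=np.array([[211.8,132.3,-3.2,5.3],[227.6,102,-.7,2.1],[222.3,71.5,-8.8,6.1],[201.5,50.4,-9.5,21.3],[174.7,44.8,4.0,23.1]])
d=B[:,:2]-c; t2=np.arctan2(-d[:,0],d[:,1]); E2=(B[:,2]*-np.cos(t2)+B[:,3]*-np.sin(t2)) 
print(np.degrees(t2).round(1),"force along +theta on tool",E2.round(1))
# +theta force on tool: fwd -E = -drag+K sin ; rev = +drag + K sin(th+phi)
T=np.r_[th,t2]; F=np.r_[-E,E2]; S=np.r_[-np.ones(len(th)),np.ones(len(t2))]
A=np.c_[S,np.sin(T),np.cos(T)]; x,*_=np.linalg.lstsq(A,F,rcond=None); print(x[0],np.hypot(*x[1:]),(F-A@x).round(1)); print("target",(180-np.degrees(np.arctan2(x[2],x[1])))%360)
E
python3 fit.py | tail -3
```

```text
6.354817873720053 5.518256932605105 [-0.4 -0.1  0.8 -0.4 -0.1  0.1  0.8 -0.7 -0.4 -0.4  0.3 -0.1  0.3 -0.2
 -1.2]
target 145.49626485352502
```

Call:
send_rows --motion '[{"tx": 0,"ty": -0.0103,"tz": -0.0036,"rx": 0,"ry": 0,"rz": 0,"gripper": 1},{"tx": 0,"ty": -0.0101,"tz": -0.0047,"rx": 0,"ry": 0,"rz": 0,"gripper": 1},{"tx": 0,"ty": -0.0098,"tz": -0.0058,"rx": 0,"ry": 0,"rz": 0,"gripper": 1},{"tx": 0,"ty": -0.0093,"tz": -0.0068,"rx": 0,"ry": 0,"rz": 0,"gripper": 1},{"tx": 0,"ty": -0.0055,"tz": -0.0026,"rx": 0,"ry": 0,"rz": 0,"gripper": 1},{"tx": 0,"ty": 0,"tz": 0,"rx": 0,"ry": 0,"rz": 0,"gripper": 1},{"tx": 0,"ty": 0,"tz": 0,"rx": 0,"ry": 0,"rz": 0,"gripper": 1},{"tx": 0,"ty": 0,"tz": 0,"rx": 0,"ry": 0,"rz": 0,"gripper": 1}]'

```text
time_s: 25.62
ee_pos: [451.6, 150.6, 54.0]
ee_rot: [-180.0, 0.0, -177.8]
force: [-0.2, -0.1, -8.0]
gripper_width: 16.9
gripper_force: 30.0
```

```bash
python3 - <<'E'
from h import *
s=env.state(); print(np.round(s["ee_pos"],1),np.round(s["force"],1),np.round(s["gripper_force"],1),s["time_s"],np.abs(s["qvel"]).max())
d=cam("side"); cv2.imwrite("pics/s5.png",cv2.resize(d["im"][120:320,120:340],None,fx=2.5,fy=2.5)[:,:,::-1])
E
```

```text
[451.6 150.6  54. ] [-0.2 -0.1 -8. ] 30.0 25.625 0.12896310273041092
```

View pics/s5.png

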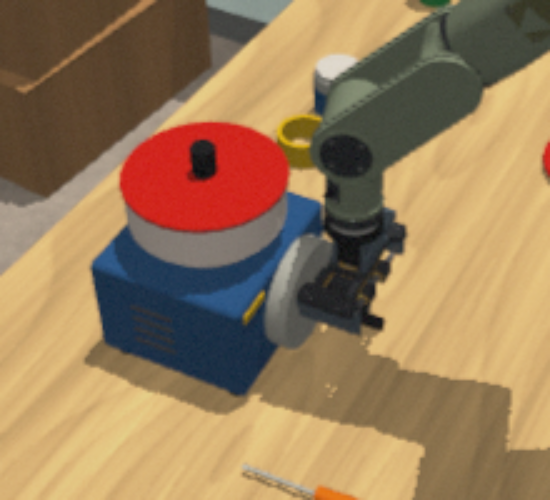

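The lid is seated level (knob at (203,158)), the gripper holds the handle at the lower part of the drum, and the tin, tape roll and screwdriver look undisturbed. Handing in.

```bash
python3 -c "
from workcell import env
print(env.job_done())"
```

```text
the job is handed in; nothing more can be done
None
```

I handed the job in with the lid seated level on the rim and let go, the drum turned to put the felt heavy side straight down (handle at about 146°, estimated 145–148°), and the handle still gripped at 30 N; the hand-in returned no verdict.

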